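Square a book block in the sliding jig and latch the carriage

TASK

In the bookbinder's squaring jig, lift and hold up the release bar on the sliding carriage and slide the carriage so that its plate gently pushes the book block along until it sits square and flush against the end stop. Then let the bar drop and, if it has not caught, ease the carriage back until the bar falls fully into the very first notch, so that the carriage is locked as close behind the block as the notches allow. Use a light hand (never press the block or load the latch with more than 18 N), leave the block at the stop, leave the jar, brush and weight alone, and take the hand away.

Things in the scene. Friction and masses are not known exactly. Their poses are not given: they have to be found in the camera images.
- bed: plywood base board of the jig, fixed to the table, 270 x 420 x 18 mm (x, y, z); origin at the centre of its underside; x along the short side, z up. The carriage runs along the bed's -y direction towards the end stop and along +y away from it. Yaw of the bed varies.
- rail: metal rail fixed along the bed's y, 85 mm to +x of the bed's centre; origin on that line on the bed's top. In it lies a steel strip of square teeth, 20 mm long, 10 mm high, 8 mm notches between (28 mm pitch). The strip is set anew for each job, up to 14 mm either way: where the notches lie must be felt. At its +y end is a long slot (63 mm), the carriage's parking place, not a notch to lock in.
- carriage: aluminium carriage astride the rail (84 x 70 mm, top 52 mm above the table) with an upright plate (145 mm wide, 8 mm thick, top 73 mm above the table) reaching to -x over the bed. Slides along the bed's y only, by up to 160 mm, 2 N friction, 0.6 kg. Origin on the rail's line, on the bed's top, in the plane of the plate's pushing (-y) face; axes as the bed's.
- plate_face (a point): centre of the plate's pushing face, the one that looks at the block and the end stop; axes as the bed's.
- bar_grip (a point): centre of the release bar's black grip: level, 90 mm along the bed's x, 14 mm thick along y, 18 mm high, on two posts 64 mm apart with 30 mm of free room below it between them. When down, 108 mm above the table, over the rail, 40 mm to +y of the plate's face. Take it from above, fingers closing along the bed's y. Below it a 5 mm steel blade drops into the notches. Axes as the bed's.
- bar (a joint): lift of the release bar in m: 0 is fully down (blade in a notch or in the long slot), about 0.009 when the blade rests on top of a tooth, clear of the teeth above 0.010, upper stop at 0.020. A spring and its weight push it down with 4 to 7 N; it drops by itself when let go. At the start it is down in the long slot, whose edge blocks the carriage until the bar is lifted.
- block_centre (a point): centre (half-way up) of the loose book block: white pages between two grey boards, 120 mm along its x, 100 mm along its y, 50 mm high, about 0.45 kg, needing 2 to 5 N to slide, lying on the bed between the plate and the end stop, somewhat turned and off the stop. Axes as the bed's when square.
- stop_face (a point): centre of the end stop's face that looks to the bed's +y: dark steel plate 135 mm wide, 50 mm high, clamped across the bed at a place that varies. With the block home, its centre lies 50 mm to the bed's +y of this point and the touching plate's face 100 mm. Axes as the bed's.
- paste_jar: bystander: closed jar, 68 mm across, 85 mm high; origin at the centre of its underside
- brush: bystander: brush 190 mm long lying on the table; origin at the middle of its underside
- weight: bystander: dark steel pressing weight 70 x 110 mm with a bow handle, 61 mm high; origin at the centre of its underside
- block: the same book block; origin at the centre of its underside
Not all that is in view belongs to the job. What is shaped like the block but green or turquoise is not meant.

How it is judged:
By the outcome, as a careful person would: the job done as asked, in the order asked, and still so for the second after the job is handed in, with the robot touching nothing.
It also fails if it takes over 42 s, if anything falls off the work surface, if the arm or the gripper's body presses on something with over 40 N, if the wrist force passes 120 N, or if a joint passes its speed limit or range.

ROBOT

A 6-joint arm with a two-finger parallel gripper is mounted at the origin on the work surface. World frame = base frame: x ahead of the robot, y to its left, z up, the work surface at z = 0. Lengths are in m, angles in rad, forces in N, time in s.
With the tool pointing down it reaches from about 0.225 to 0.875 m from the base axis. Payload 3.4 kg.
Tool frame: the origin (TCP) lies on the centre line of the jaws, within the pads' length; the fingertips stand 17 mm ahead of it and the grasp point (between the pads) lies 2 mm behind it; y points along the fingers, x is the direction in which the jaws open and shut, and the axes are right-handed (so a half turn about y gives the same grasp; the last joint's range is limited). The gripper opens to 85 mm and grips with 20 to 120 N. Pads are 22 mm wide; open, the fingers measure 114 mm over their backs; the gripper's body (76 mm by 85 mm) begins 54 mm behind the grasp point. The pads swing forward as they close: fully open they stand 13 mm farther back than shut.
Start: joints at [1.051, 0.276, 1.505, -0, 1.361, -0.121], TCP at [0.223, 0.53, 0.248] pointing down, gripper open.
Joint ranges: [-2.89, 2.89], [-0.75, 2.08], [0.22, 2.7], [-1.18, 4.32], [0.11, 2.71], [-2.7, 2.7]. Speed limits (rad/s): [2.57, 2.57, 3.14, 3.14, 3.14, 3.14].

INTERFACE

Orientations are given as a unit quaternion [x, y, z, w].
In Python, from workcell import get_obs, optics, order, models gives the robot as it stands. The module is installed in compiled form; this text tells all that it offers.
- The arm moves only by the shell command python3 -m jog 'ROWS' [FORCE]. ROWS is JSON, a list that holds one entry, the list of rows, each a list of 5 numbers: the opening, from 0 (shut) to 1 (fully open), then the shift along the tool's x, y, z in cm, then the turn about the tool's y in rad. A call has 1 to 12 rows; each row shifts and turns the pose as measured when the row begins, along the tool's axes as they then stand; what a row does not reach is not made up. A row lasts 1/8 s, in which the tool goes at most 62.5 mm and 10.7 degrees, less where a joint would pass 70% of its speed; a pose out of reach is approached as far as the arm can. A call is refused whole if a number of a shift passes 6.25 or a number of a turn 0.188, either way. A call with a gripper value outside its range is refused whole. The fingers move at their own pace and stop on an object; FORCE is the grip in N (left out, the last holds). Time passes only in rows, so rows that do not move let the fingers close. It gives the time, the measured TCP pose, the force and the opening at its end, in the units of the state.
- get_obs(): the state, without advancing time (a new reading comes with each control period).
- optics.grab_frame(name): name is "scene" or "top" or "wrist"; returns a dict with "color" (384x512x3 uint8, red, green, blue), "fovy" (degrees; the focal length in pixels is half the picture's height over the tangent of half this angle, whatever the lens; pixels are square), "cx", "cy" (the principal point, pixels), "eye" and "rotation" of the camera in the world. Camera axes: x right, y down, z forward; pixel columns grow to the right and rows downward; lengths in m; the calibration is good to about 2 mm. A picture is of the moment at which its call begins. There is no depth.
- order.close_job(): hands the job in, once; it reports no verdict.
Trained networks look in the newest picture that a camera, given by its name, has taken for a name from the list of things; names that differ only in an ending like _2 or _b are one class to them, and where a whole thing is asked for, a point or a joint stands for the part that bears it (a point fixed in the world has none). Each returns a list of dicts, best first, with "conf" (0 to 1); they miss things now and then, are a little off and sometimes report something else, mostly with a low value. They report only what shows in the picture. A call takes as long as a camera call. They do not tell look-alikes from the thing itself.
- models.recognise(camera, label): "box" ([left, top, width, height] in pixels, round what is visible of it).
The state is a dict: "t": time; "joint_pos": joint angles; "joint_vel": joint speeds; "tau": joint torques, N m; "tool_pos": TCP position; "orientation": TCP orientation; "contact_force": force on the tool from outside, world axes, zero at the start; "torque": the same for the moment, N m; "finger_gap": opening from 0.0 (shut) to 1.0 (fully open).
Only numpy, scipy, OpenCV 4.12 (cv2) and the standard library are available. Lean on these libraries where they do the work, as an engineer would, in place of code of your own. Each camera call takes 0.05 s, during which the arm holds its last target. There are 200 camera calls.

## Working session

There is one attempt and no reset: what is moved stays moved. The work goes in short steps, Python scripts to look and compute and a shell command to move; the robot and the scene stay as the last step left them, time stands still between calls to the robot, and variables do not carry over. Pictures are saved under pics/ and viewed, about 8 in all and at most 12, crops included, and the job is handed in when it is done.

```bash
mkdir -p pics; cat > h.py <<'E'
import numpy as np, cv2
from workcell import get_obs, optics, order, models
def cam(n):
    f=optics.grab_frame(n); f['f']=f['color'].shape[0]/2/np.tan(np.radians(f['fovy'])/2); return f
def ray(f,u,v):
    d=np.array(f['rotation'])@np.array([(u-f['cx'])/f['f'],(v-f['cy'])/f['f'],1]); return np.array(f['eye']),d
def atz(f,u,v,z):
    e,d=ray(f,u,v); return e+d*(z-e[2])/d[2]
def proj(f,p):
    q=np.array(f['rotation']).T@(np.array(p)-f['eye']); return q[:2]/q[2]*f['f']+[f['cx'],f['cy']]
def save(im,name,s=1):
    cv2.imwrite('pics/'+name,cv2.resize(im[...,::-1],None,fx=s,fy=s,interpolation=cv2.INTER_CUBIC))
E
python3 - <<'E'
from h import *
ims=[]
for n in ['top','scene']:
    f=cam(n); save(f['color'],n+'1.png',1.5); print(n,f['eye'],f['f'],f['cx'],f['cy'])
    print(np.round(f['rotation'],3).tolist())
    for l in ['bed','rail','carriage','bar_grip','block','stop_face','plate_face','paste_jar','brush','weight']:
        try: print(l,[(np.round(d['box']).tolist(),round(d['conf'],2)) for d in models.recognise(n,l)][:3])
        except Exception as e: print(l,e)
o=get_obs(); print(o)
E
```

```text
top [0.30544217 0.06919128 1.16510163] 383.59629881875406 254.07056137672845 182.96851463519425
[-0.7, 0.704, -0.082, 0.084]
bed [([189.0, 141.0, 146.0, 112.0], 0.9)]
rail [([201.0, 145.0, 133.0, 45.0], 0.79)]
carriage [([209.0, 143.0, 30.0, 83.0], 0.81)]
bar_grip [([218.0, 141.0, 8.0, 30.0], 0.73), ([208.0, 143.0, 30.0, 82.0], 0.42), ([362.0, 176.0, 24.0, 24.0], 0.36)]
block [([132.0, 263.0, 59.0, 52.0], 0.89), ([233.0, 85.0, 35.0, 39.0], 0.76), ([243.0, 183.0, 37.0, 45.0], 0.71)]
stop_face [([295.0, 186.0, 20.0, 48.0], 0.81), ([216.0, 144.0, 9.0, 25.0], 0.71), ([190.0, 140.0, 143.0, 109.0], 0.53)]
plate_face [([208.0, 140.0, 32.0, 82.0], 0.97)]
paste_jar [([359.0, 178.0, 29.0, 24.0], 0.73)]
brush [([155.0, 169.0, 34.0, 62.0], 0.7)]
weight [([160.0, 125.0, 39.0, 23.0], 0.79)]
scene [1.13664418 0.13808937 1.01849812] 393.1351475530953 263.14958511395764 187.4334437827851
[0.633, 0.721, -0.218, -0.181]
bed [([182.0, 154.0, 160.0, 107.0], 0.97)]
rail [([184.0, 154.0, 157.0, 106.0], 0.25)]
carriage [([289.0, 172.0, 32.0, 78.0], 0.77)]
bar_grip [([301.0, 205.0, 10.0, 35.0], 0.7)]
block [
[... 331 characters left out ...]
58), ([297.0, 204.0, 14.0, 39.0], 0.34)]
{'t': 1.1, 'joint_pos': array([ 1.05098219e+00,  2.75913209e-01,  1.50490265e+00,  1.16829146e-05,
        1.36073642e+00, -1.21010446e-01]), 'joint_vel': array([ 0.0016121 ,  0.00174377, -0.00100728, -0.00020192, -0.00215106,
        0.00036835]), 'tau': array([ 1.97732329e-04, -4.16680348e+01, -2.46103871e+01, -2.67872310e-04,
        5.87624290e-04, -8.45860342e-06]), 'tool_pos': array([0.2232983 , 0.52989159, 0.24831941]), 'orientation': array([-0.58912462, -0.39106132,  0.39103942,  0.58914464]), 'contact_force': array([ 0.28547878, -0.21715156, -0.05981955]), 'torque': array([0.01633016, 0.00371967, 0.02390822]), 'finger_gap': 0.999548413751056}
```

View pics/top1.png

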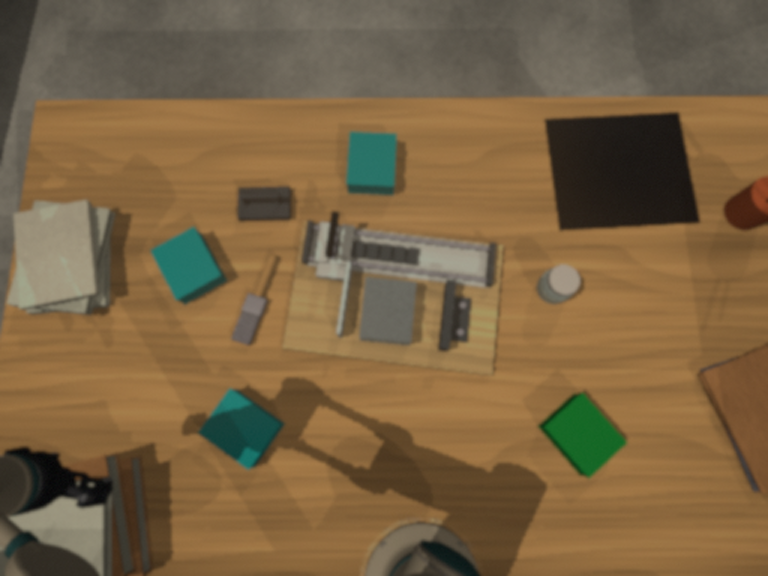

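View pics/scene1.png

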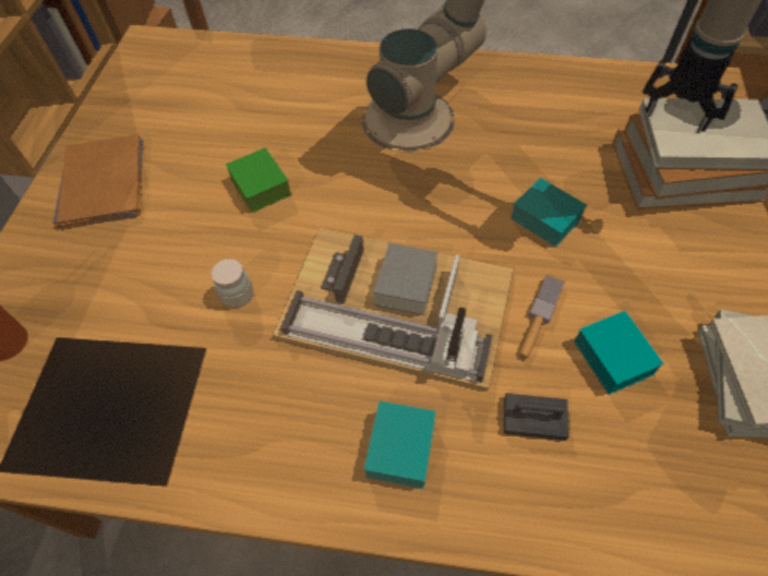

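The top view (1.5x) shows the grey block at (389,310), the plate at about (345,295), the black grip at (333,234), the stop face at about (445,315), and the bed corners at (284,348), (494,372) and (503,245). The four other block-shaped things are turquoise or green: (188,265), (241,428), (372,162) and (583,435). Only the grey one on the bed fits the description.

```bash
python3 - <<'E'
from h import *
from scipy.spatial.transform import Rotation as R
t=cam('top'); s=cam('scene')
def tri(a,b):
    e1,d1=ray(t,*a);e2,d2=ray(s,*b); A=np.c_[d1,-d2]; k=np.linalg.lstsq(A,e2-e1,rcond=None)[0]
    p,q=e1+k[0]*d1,e2+k[1]*d2; return (p+q)/2, np.linalg.norm(p-q)
print('grip tri',tri((222,156),(306,222.5)),'atz',atz(t,222,156,.108),atz(s,306,222.5,.117-.009))
c=[atz(t,u/1.5,v/1.5,.018) for u,v in [(284,348),(494,372),(503,245)]]
print('corners',np.round(c,3), np.linalg.norm(c[0]-c[1]),np.linalg.norm(c[2]-c[1]))
d=c[0]-c[1]; yaw=np.arctan2(d[1],d[0])-np.pi/2; print('yaw edge',yaw)
print('block top centre',atz(t,389/1.5,310/1.5,.068))
o=get_obs(); print(R.from_quat(o['orientation']).as_matrix().round(3))
w=cam('wrist'); Rt=R.from_quat(o['orientation']).as_matrix()
print('wrist eye in tool',Rt.T@(w['eye']-o['tool_pos']), (Rt.T@w['rotation']).round(3).tolist(),w['f'])
save(np.concatenate([cv2.resize(t['color'][130:260,180:345],None,fx=3,fy=3),cv2.resize(s['color'][145:265,180:345],None,fx=3,fy=3)]) if 0 else t['color'][130:260,180:345],'crop.png',4.5)
E
```

```text
Traceback (most recent call last):
  File "h.py", line 6, in ray
    d=np.array(f['rotation'])@np.array([(u-f['cx'])/f['f'],(v-f['cy'])/f['f'],1]); return np.array(f['eye']),d
      ~~~~~~~~~~~~~~~~~~~~~~~^~~~~~~~~~~~~~~~~~~~~~~~~~~~~~~~~~~~~~~~~~~~~~~~~~~~
ValueError: matmul: Input operand 1 has a mismatch in its core dimension 0, with gufunc signature (n?,k),(k,m?)->(n?,m?) (size 3 is different from 4)
```

```bash
sed -i "s/f=optics.grab_frame(n);/f=optics.grab_frame(n); f['rotation']=R.from_quat(f['rotation']).as_matrix();/; 1a from scipy.spatial.transform import Rotation as R" h.py
python3 - <<'E'
from h import *
t=cam('top'); s=cam('scene')
def tri(a,b):
    e1,d1=ray(t,*a);e2,d2=ray(s,*b); A=np.c_[d1,-d2]; k=np.linalg.lstsq(A,e2-e1,rcond=None)[0]
    p,q=e1+k[0]*d1,e2+k[1]*d2; return (p+q)/2, np.linalg.norm(p-q)
print('grip tri',tri((222,156),(306,222.5)),'atz',atz(t,222,156,.108),atz(s,306,222.5,.117-.009))
c=[atz(t,u/1.5,v/1.5,.018) for u,v in [(284,348),(494,372),(503,245)]]
print('corners',np.round(c,3), np.linalg.norm(c[0]-c[1]),np.linalg.norm(c[2]-c[1]))
d=c[0]-c[1]; yaw=np.arctan2(d[1],d[0])-np.pi/2; print('yaw edge',yaw)
print('block top centre',atz(t,389/1.5,310/1.5,.068))
o=get_obs(); print(R.from_quat(o['orientation']).as_matrix().round(3))
w=cam('wrist'); Rt=R.from_quat(o['orientation']).as_matrix()
print('wrist eye in tool',Rt.T@(w['eye']-o['tool_pos']), (Rt.T@w['rotation']).round(3).tolist(),w['f'])
save(t['color'][130:260,180:345],'crop.png',4.5)
E
```

```text
grip tri (array([0.64394633, 0.16764096, 0.09740741]), np.float64(0.006574434022445989)) atz [0.64072018 0.16340376 0.108     ] [0.64928953 0.17054443 0.108     ]
corners [[ 0.432  0.266  0.018]
 [ 0.383 -0.15   0.018]
 [ 0.643 -0.182  0.018]] 0.41825302259828484 0.2621820285742688
yaw edge -0.11869529399713596
block top centre [0.49902875 0.05653629 0.068     ]
[[ 0.388  0.    -0.922]
 [ 0.922  0.     0.388]
 [ 0.    -1.    -0.   ]]
wrist eye in tool [-0.00019749 -0.12484465  0.0663978 ] [[1.0, -0.0, 0.001], [-0.001, -0.258, 0.966], [-0.0, -0.966, -0.258]] 343.54301069432603
```

View pics/crop.png

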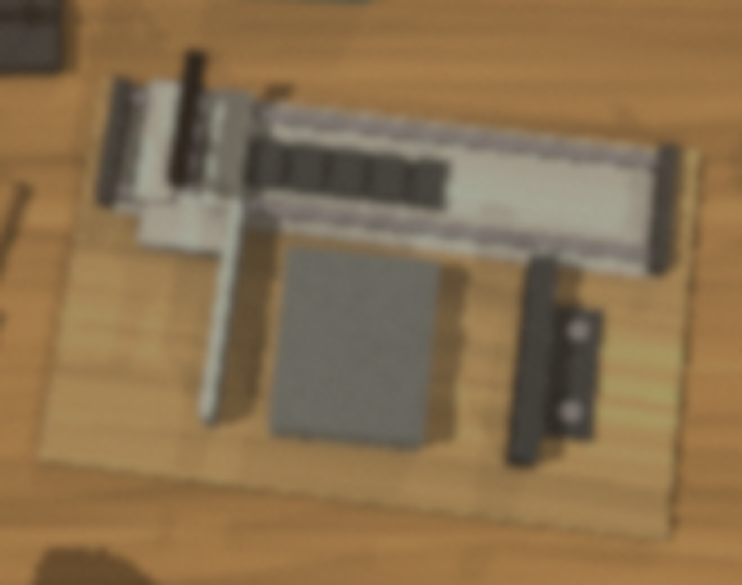

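The crop confirms that the grey block at (355,350) lies between the plate at (220,310) and the stop at (530,365). The bed yaw is about -0.119. Next I fly over the grip and turn the tool to the bed.

```bash
python3 -m jog '[[[1,0,0,0,-0.14],[1,0,0,0,-0.14],[1,-3.1,0,-4.5,0],[1,-3.1,0,-4.5,0],[1,-3.1,0,-4.5,0],[1,-3.1,0,-4.5,0],[1,-3.1,0,-4.5,0],[1,-3.1,0,-4.5,0],[1,-3.1,0,-4.5,0],[1,-3.1,0,-4.5,0],[1,-3.1,0,-4.5,0]]]' 20
cat > look.py <<'E'
from h import *
import sys
o=get_obs(); Rt=R.from_quat(o['orientation']).as_matrix()
print(o['t'],o['tool_pos'].round(4),'xaxis',Rt[:,0].round(3),'F',o['contact_force'].round(1),o['finger_gap'])
w=cam('wrist'); save(w['color'],sys.argv[1],1.5)
for l in ['bar_grip','block','stop_face','plate_face']:
    print(l,[(np.round(d['box']).tolist(),round(d['conf'],2)) for d in models.recognise('wrist',l)][:2])
import pickle; pickle.dump(w,open('w.pkl','wb'))
E
python3 look.py w1.png
```

```text
t: 2.72
tool_pos: [0.6057, 0.204, 0.2487]
orientation: [-0.524, -0.476, 0.472, 0.525]
contact_force: [1.2, 0.9, -0.6]
finger_gap: 1.0
2.725 [0.6057 0.204  0.2487] xaxis [0.101 0.995 0.005] F [ 1.2  0.9 -0.6] 1.0000186284108232
bar_grip [([207.0, 178.0, 20.0, 108.0], 0.91)]
block [([138.0, 300.0, 85.0, 60.0], 0.96), ([1.0, 0.0, 157.0, 142.0], 0.94)]
stop_face []
plate_face [([168.0, 3.0, 90.0, 283.0], 0.92)]
```

View pics/w1.png

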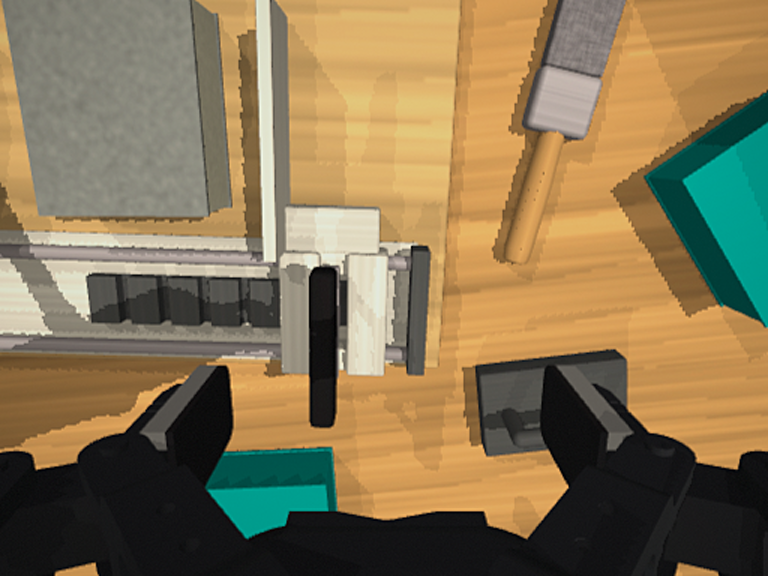

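The wrist view (1.5x) shows the grip at x 309-338, y 267-425, the plate's top edge at x≈257-275, the block's right edge at x≈190-215, and the strip's teeth at x 90-280.

```bash
python3 - <<'E'
from h import *
import pickle; w=pickle.load(open('w.pkl','rb')); P=lambda u,v,z: atz(w,u/1.5,v/1.5,z)
o=get_obs(); Rt=R.from_quat(o['orientation']).as_matrix(); print(Rt.round(3).tolist())
g=P(323,346,.117); print('grip',g,'ends',P(323,268,.117),P(323,427,.117), 'tool-frame delta',Rt.T@(g-o['tool_pos']))
def ang(a,b,z):
    d=P(*a,z)-P(*b,z); return np.arctan2(d[0],d[1]) if abs(d[1])>abs(d[0]) else np.arctan2(-d[1],-d[0]) if d[0]<0 else np.arctan2(d[1],d[0])
print('plate edge yaw',ang((263,262),(257,0),.073)); print('rail edge (from +y)',-ang((270,345),(0,338),.03))
print('plate pushing face pt',P(263,250,.073)); print('block corners top',P(38,214,.068),P(207,216,.068),P(192,0,.068))
print('teeth edges',[P(x,300,.035)[:2].round(4).tolist() for x in (90,122,163,205,246,278)])
E
```

```text
[[0.101, 0.001, -0.995], [0.995, 0.005, 0.101], [0.005, -1.0, -0.001]]
grip [0.636446   0.16840676 0.117     ] ends [0.59435282 0.17403233 0.117     ] [0.68408035 0.16204064 0.117     ] tool-frame delta [-0.03411784  0.13104668 -0.03598548]
plate edge yaw -0.14073920731927522
rail edge (from +y) -0.13132408094010958
plate pushing face pt [0.58937774 0.13402203 0.073     ]
block corners top [0.55545414 0.00477251 0.068     ] [0.56670091 0.10324296 0.068     ] [0.45280676 0.11719817 0.068     ]
teeth edges [[0.6179, 0.0016], [0.6202, 0.0232], [0.623, 0.051], [0.626, 0.0794], [0.6288, 0.1072], [0.6311, 0.1289]]
```

```bash
python3 -m jog '[[[1,0,0,0,0.03],[0.7,-3.2,0,-3.6,0],[0.5,0,5,0,0],[0.5,0,4.5,0,0],[0.5,0,0,0,0]]]' 20
python3 look.py w2.png
```

```text
t: 3.6
tool_pos: [0.633, 0.1752, 0.1543]
orientation: [-0.53, -0.47, 0.464, 0.532]
contact_force: [0.7, 0.2, -0.3]
finger_gap: 0.5
3.6 [0.633  0.1752 0.1543] xaxis [0.127 0.992 0.008] F [ 0.7  0.2 -0.3] 0.4999127467727775
bar_grip [([230.0, 161.0, 26.0, 166.0], 0.92)]
block [([1.0, 0.0, 149.0, 118.0], 0.75), ([118.0, 324.0, 128.0, 60.0], 0.73)]
stop_face []
plate_face [([168.0, 2.0, 128.0, 321.0], 0.94), ([396.0, 0.0, 96.0, 159.0], 0.75)]
```

View pics/w2.png

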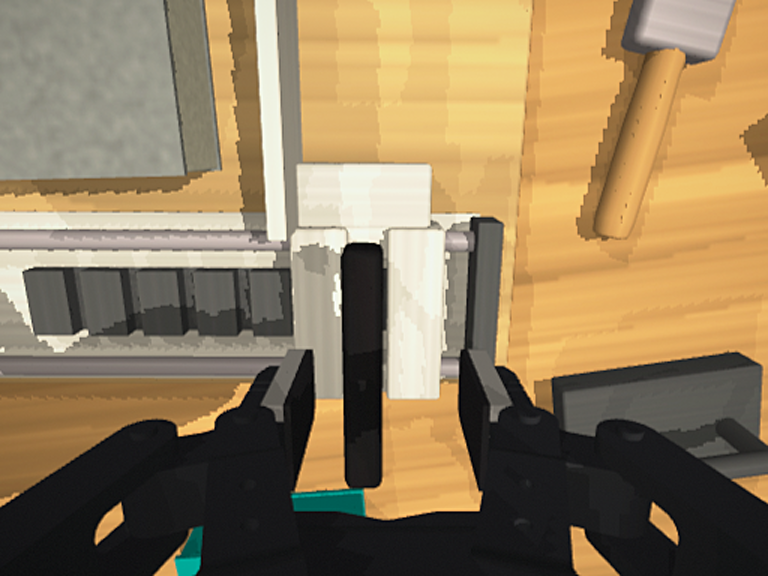

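The grip spans x 342-382, y 243-487 (1.5x), with its centre at (362,365). The jaws straddle it but sit too far to +y.

```bash
python3 - <<'E'
from h import *
import pickle; w=pickle.load(open('w.pkl','rb')); P=lambda u,v,z: atz(w,u/1.5,v/1.5,z)
o=get_obs(); Rt=R.from_quat(o['orientation']).as_matrix()
a,b=P(362,243,.117),P(363,487,.117); g=(a+b)/2; print(a,b,g,'yaw',np.arctan2(b[1]-a[1],b[0]-a[0]),np.linalg.norm(a-b))
L,Rr=P(342,365,.117),P(382,365,.117);print('thick',np.linalg.norm(L-Rr))
print('tool delta',Rt.T@(np.r_[g[:2],.106]-o['tool_pos']))
p0,p1=P(270,240,.073),P(259,0,.073); print('plate yaw',np.arctan2(*(p0-p1)[[1,0]]),p0)
xb=np.array([np.cos(-.13),np.sin(-.13)]);yb=np.array([-xb[1],xb[0]])
t=cam('top'); 
for u,v in [(527,258),(510,462)]:
    q=atz(t,180+u/4.5,130+v/4.5,.068)[:2]; print('stop edge',q, 'y from grip',(q-g[:2])@yb)
q=p0[:2];print('plate y from grip',(q-g[:2])@yb)
print('teeth edges y from grip',[round((P(x,300,.028)[:2]-g[:2])@yb,4) for x in (35,83,131,143,183,197,238,251,292)])
E
```

```text
[0.59453016 0.17302278 0.117     ] [0.68346718 0.16086755 0.117     ] [0.63899867 0.16694516 0.117     ] yaw -0.13583071933620983 0.08976381754215275
thick 0.01355664819339552
tool delta [-0.00864099  0.05396172 -0.00191336]
plate yaw -0.14135805324275244 [0.59618458 0.13378685 0.073     ]
stop edge [ 0.55583563 -0.05474155] y from grip -0.2305968641734019
stop edge [ 0.42330372 -0.03977833] y from grip -0.23294057399401477
plate y from grip -0.038428684648712484
teeth edges y from grip [np.float64(-0.1682), np.float64(-0.1442), np.float64(-0.12), np.float64(-0.114), np.float64(-0.0939), np.float64(-0.0868), np.float64(-0.0661), np.float64(-0.0596), np.float64(-0.0388)]
```

```bash
python3 -m jog '[[[0.5,-0.85,0,-0.2,0.005],[0.4,0,2.7,0,0],[0.3,0,2.6,0,0],[0.25,0,0,0,0]]]' 20
python3 - <<'E'
from h import *
o=get_obs(); Rt=R.from_quat(o['orientation']).as_matrix();print(Rt.round(3).tolist(), o['tool_pos'],'err tool',Rt.T@(np.array([.639,.16695,.106])-o['tool_pos']))
E
```

```text
t: 4.4
tool_pos: [0.6419, 0.1651, 0.1105]
orientation: [0.536, 0.474, -0.456, -0.529]
contact_force: [-0.0, 0.1, 0.8]
finger_gap: 0.253
[[0.134, 0.026, -0.991], [0.991, 0.009, 0.134], [0.013, -1.0, -0.024]] [0.64189289 0.16506622 0.11054112] err tool [0.00142334 0.0044822  0.00322849]
```

```bash
python3 -m jog '[[[0.25,0.15,0.45,0.3,0],[0.2,0,0,0,0],[0.17,0,0,0,0]]]' 20; python3 look.py w3.png
```

```text
t: 4.78
tool_pos: [0.6408, 0.1666, 0.1089]
orientation: [0.537, 0.475, -0.455, -0.528]
contact_force: [0.5, -0.7, -1.9]
finger_gap: 0.169
4.775 [0.6408 0.1666 0.1089] xaxis [0.134 0.991 0.013] F [ 0.5 -0.7 -1.9] 0.16917593406639042
bar_grip [([238.0, 161.0, 38.0, 186.0], 0.79), ([0.0, 0.0, 387.0, 346.0], 0.57)]
block []
stop_face [([239.0, 159.0, 38.0, 191.0], 0.23)]
plate_face [([159.0, 2.0, 160.0, 346.0], 0.9)]
```

View pics/w3.png

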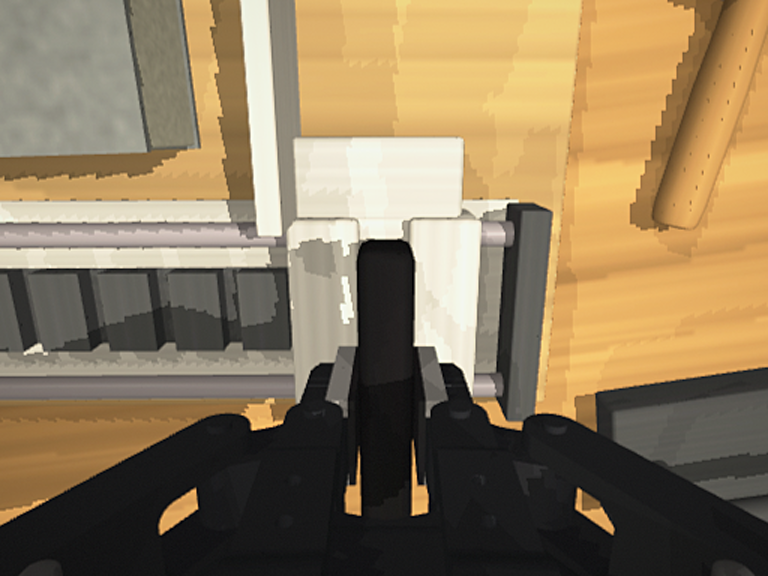

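The jaws straddle the grip (x 357-412) evenly with almost no gap. Now I grip and lift.

```bash
python3 -m jog '[[[0,0,0,0,0],[0,0,0,0,0],[0,0,-0.6,0,0],[0,0,-0.5,0,0],[0,0,-0.3,0,0]]]' 40; python3 - <<'E'
from h import *
o=get_obs();print(o['tool_pos'],o['contact_force'])
E
```

```text
t: 5.65
tool_pos: [0.6407, 0.1665, 0.1209]
orientation: [0.537, 0.475, -0.455, -0.528]
contact_force: [2.7, 0.2, -5.9]
finger_gap: 0.154
[0.64068938 0.16650511 0.12088815] [ 2.67621303  0.21931731 -5.88982811]
```

```bash
python3 -m jog '[[[0,0,-0.3,0,0],[0,-0.4,-0.05,0,0],[0,-0.7,-0.02,0,0],[0,-0.7,-0.02,0,0],[0,-0.4,0,0,0]]]' 40; python3 - <<'E'
from h import *
o=get_obs();print(o['tool_pos'],o['contact_force'],(o['tool_pos'][:2]-[.6407,.1665])@[.134,.991],(o['tool_pos'][:2]-[.6407,.1665])@[.991,-.134])
E
```

```text
t: 6.28
tool_pos: [0.6378, 0.1448, 0.1244]
orientation: [0.536, 0.476, -0.455, -0.528]
contact_force: [3.2, 3.1, -6.7]
finger_gap: 0.156
[0.63777896 0.14480122 0.1244487 ] [ 3.20689553  3.07766195 -6.7425749 ] -0.021894914618924895 1.2888324559543266e-05
```

```bash
cat > st.py <<'E'
from h import *
o=get_obs();d=o['tool_pos'][:2]-[.6407,.1665];print('t',o['t'],'z',o['tool_pos'][2].round(4),'F',o['contact_force'].round(1),'Fy_bed',round(float(o['contact_force'][:2]@[.134,.991]),2),'travel',round(d@[.134,.991],4),'lat',round(d@[.991,-.134],4),'gap',o['finger_gap'].round(3),'tq',o['torque'].round(2))
E
python3 -m jog '[[[0,-0.4,0,0,0],[0,-0.4,0,0,0],[0,-0.4,0,0,0],[0,-0.4,0,0,0],[0,-0.4,0,0,0]]]' 40;python3 st.py
```

```text
t: 6.9
tool_pos: [0.6351, 0.1247, 0.1242]
orientation: [0.536, 0.477, -0.454, -0.529]
contact_force: [3.6, 3.9, -6.5]
finger_gap: 0.158Traceback (most recent call last):
  File "st.py", line 2, in <module>
    o=get_obs();d=o['tool_pos'][:2]-[.6407,.1665];print('t',o['t'],'z',o['tool_pos'][2].round(4),'F',o['contact_force'].round(1),'Fy_bed',round(float(o['contact_force'][:2]@[.134,.991]),2),'travel',round(d@[.134,.991],4),'lat',round(d@[.991,-.134],4),'gap',o['finger_gap'].round(3),'tq',o['torque'].round(2))
                                                                                                                                                                                                                                                                 ^^^^^^^^^^^^^^^^^^^^^
AttributeError: 'float' object has no attribute 'round'
```

```bash
python3 -m jog '[[[0,-0.4,0,0,0],[0,-0.4,0,0,0],[0,-0.4,0,0,0],[0,-0.4,0,0,0],[0,-0.4,0,0,0]]]' 40;python3 st.py
```

```text
t: 7.52
tool_pos: [0.6324, 0.1045, 0.124]
orientation: [0.536, 0.477, -0.453, -0.529]
contact_force: [2.9, 3.1, -6.4]
finger_gap: 0.152Traceback (most recent call last):
  File "st.py", line 2, in <module>
    o=get_obs();d=o['tool_pos'][:2]-[.6407,.1665];print('t',o['t'],'z',o['tool_pos'][2].round(4),'F',o['contact_force'].round(1),'Fy_bed',round(float(o['contact_force'][:2]@[.134,.991]),2),'travel',round(d@[.134,.991],4),'lat',round(d@[.991,-.134],4),'gap',o['finger_gap'].round(3),'tq',o['torque'].round(2))
                                                                                                                                                                                                                                                                 ^^^^^^^^^^^^^^^^^^^^^
AttributeError: 'float' object has no attribute 'round'
```

```bash
sed -i "s/o\['finger_gap'\].round(3)/round(o['finger_gap'],3)/" st.py; python3 st.py; python3 - <<'E'
from h import *
t=cam('top'); s=cam('scene'); a=cv2.resize(t['color'][130:260,180:345],(660,520)); b=cv2.resize(s['color'][140:265,180:345],(660,500))
save(np.concatenate([a,b])[:, :],'b4.png',.58)
E
```

```text
t 7.525 z 0.124 F [ 2.9  3.1 -6.4] Fy_bed 3.45 travel -0.0625 lat 0.0 gap 0.152 tq [ 0.2  -0.45 -0.01]
```

View pics/b4.png

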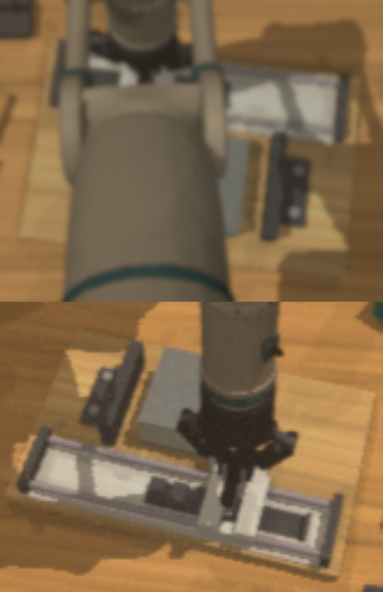

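The pictures show the carriage moved and the block close in front of the plate, with about 2-3 cm left to the stop.

```bash
python3 -m jog '[[[0,-0.4,0,0,0],[0,-0.4,0,0,0],[0,-0.4,0,0,0],[0,-0.4,0,0,0]]]' 40;python3 st.py;python3 -m jog '[[[0,-0.3,-0.02,0,0],[0,-0.3,0,0,0]]]' 40;python3 st.py
```

```text
t: 8.12
tool_pos: [0.6302, 0.0885, 0.1238]
orientation: [0.536, 0.477, -0.453, -0.529]
contact_force: [3.0, 3.8, -6.6]
finger_gap: 0.16
t 8.125 z 0.1238 F [ 3.   3.8 -6.6] Fy_bed 4.15 travel -0.0787 lat 0.0001 gap 0.16 tq [ 0.15 -0.42  0.04]
t: 8.38
tool_pos: [0.6294, 0.0825, 0.124]
orientation: [0.535, 0.477, -0.453, -0.529]
contact_force: [3.5, 4.2, -6.6]
finger_gap: 0.158
t 8.375 z 0.124 F [ 3.5  4.2 -6.6] Fy_bed 4.58 travel -0.0847 lat 0.0 gap 0.158 tq [ 0.15 -0.36  0.06]
```

```bash
python3 -m jog '[[[0,-0.2,-0.01,0,0],[0,-0.2,0,0,0]]]' 40;python3 st.py;python3 -m jog '[[[0,-0.15,0,0,0]]]' 40;python3 st.py;
```

```text
t: 8.62
tool_pos: [0.6289, 0.0785, 0.124]
orientation: [0.535, 0.478, -0.453, -0.529]
contact_force: [3.8, 4.0, -6.4]
finger_gap: 0.153
t 8.625 z 0.124 F [ 3.8  4.  -6.4] Fy_bed 4.49 travel -0.0888 lat 0.0001 gap 0.153 tq [ 0.12 -0.38  0.01]
t: 8.75
tool_pos: [0.6287, 0.077, 0.1241]
orientation: [0.535, 0.478, -0.453, -0.529]
contact_force: [2.9, 4.2, -6.7]
finger_gap: 0.156
t 8.75 z 0.1241 F [ 2.9  4.2 -6.7] Fy_bed 4.57 travel -0.0903 lat 0.0001 gap 0.156 tq [ 0.12 -0.4   0.04]
```

```bash
python3 -m jog '[[[0,-0.15,0,0,0]]]' 40;python3 st.py;
```

```text
t: 8.88
tool_pos: [0.6285, 0.0755, 0.1241]
orientation: [0.535, 0.478, -0.453, -0.529]
contact_force: [4.2, 4.2, -7.7]
finger_gap: 0.159
t 8.875 z 0.1241 F [ 4.2  4.2 -7.7] Fy_bed 4.72 travel -0.0918 lat 0.0001 gap 0.159 tq [ 0.12 -0.37  0.02]
```

```bash
python3 -m jog '[[[0,-0.12,0,0,0]]]' 40;python3 st.py;
```

```text
t: 9.0
tool_pos: [0.6284, 0.0748, 0.1241]
orientation: [0.535, 0.478, -0.452, -0.53]
contact_force: [3.6, 7.3, -6.6]
finger_gap: 0.155
t 9.0 z 0.1241 F [ 3.6  7.3 -6.6] Fy_bed 7.69 travel -0.0925 lat 0.0001 gap 0.155 tq [ 0.51 -0.41  0.01]
```

Fy has jumped, so the block is touching the stop. I press a little more to square it, watching the force.

```bash
python3 -m jog '[[[0,-0.08,0,0,0]]]' 40;python3 st.py;
```

```text
t: 9.12
tool_pos: [0.6284, 0.0748, 0.1241]
orientation: [0.535, 0.478, -0.452, -0.53]
contact_force: [3.3, 4.9, -6.0]
finger_gap: 0.154
t 9.125 z 0.1241 F [ 3.3  4.9 -6. ] Fy_bed 5.33 travel -0.0925 lat 0.0001 gap 0.154 tq [ 0.5  -0.43  0.02]
```

```bash
python3 -m jog '[[[0,-0.08,0,0,0]]]' 40;python3 st.py;
```

```text
t: 9.25
tool_pos: [0.6284, 0.0749, 0.1242]
orientation: [0.535, 0.479, -0.451, -0.531]
contact_force: [2.5, 6.5, -6.4]
finger_gap: 0.152
t 9.25 z 0.1242 F [ 2.5  6.5 -6.4] Fy_bed 6.76 travel -0.0925 lat 0.0001 gap 0.152 tq [ 0.34 -0.43  0.06]
```

```bash
python3 -m jog '[[[0,-0.13,0,0,0]]]' 40;python3 st.py;
```

```text
t: 9.38
tool_pos: [0.6284, 0.0748, 0.1242]
orientation: [0.534, 0.479, -0.45, -0.531]
contact_force: [4.2, 8.1, -6.9]
finger_gap: 0.16
t 9.375 z 0.1242 F [ 4.2  8.1 -6.9] Fy_bed 8.58 travel -0.0926 lat 0.0001 gap 0.16 tq [ 0.54 -0.43  0.04]
```

```bash
python3 -m jog '[[[0,-0.16,0,0,0]]]' 40;python3 st.py; python3 look.py w5.png
```

```text
t: 9.5
tool_pos: [0.6284, 0.0747, 0.1243]
orientation: [0.534, 0.48, -0.45, -0.532]
contact_force: [3.8, 8.8, -5.5]
finger_gap: 0.154
t 9.5 z 0.1243 F [ 3.8  8.8 -5.5] Fy_bed 9.24 travel -0.0926 lat 0.0001 gap 0.154 tq [ 0.58 -0.5   0.07]
9.5 [0.6284 0.0747 0.1243] xaxis [0.135 0.99  0.031] F [ 3.8  8.8 -5.5] 0.1544564036236541
bar_grip [([239.0, 159.0, 40.0, 189.0], 0.8)]
block [([277.0, 340.0, 6.0, 3.0], 0.5)]
stop_face [([3.0, 101.0, 33.0, 29.0], 0.62)]
plate_face [([166.0, 0.0, 146.0, 346.0], 0.79)]
```

View pics/w5.png

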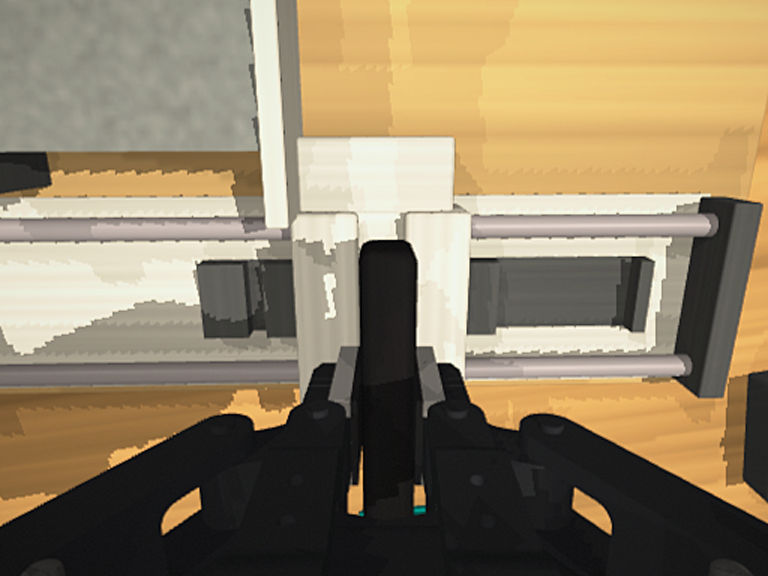

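The block lies flush against the plate, with the stop's end at its far side (0-48,153-190). The travel stalled firmly at 92.6 mm and about 9 N. Now I lower the bar gently while feeling Fz.

```bash
python3 -m jog '[[[0,0,0.2,0,0],[0,0,0.25,0,0]]]' 40;python3 st.py; python3 -m jog '[[[0,0,0.15,0,0]]]' 40;python3 st.py
```

```text
t: 10.0
tool_pos: [0.6284, 0.0749, 0.1201]
orientation: [0.534, 0.48, -0.45, -0.531]
contact_force: [1.7, 3.9, -4.7]
finger_gap: 0.156
t 10.0 z 0.1201 F [ 1.7  3.9 -4.7] Fy_bed 4.08 travel -0.0924 lat 0.0001 gap 0.156 tq [-0.16 -0.33  0.01]
t: 10.12
tool_pos: [0.6284, 0.0749, 0.1185]
orientation: [0.534, 0.48, -0.45, -0.531]
contact_force: [2.8, 3.5, -4.6]
finger_gap: 0.152
t 10.125 z 0.1185 F [ 2.8  3.5 -4.6] Fy_bed 3.87 travel -0.0924 lat 0.0001 gap 0.152 tq [-0.06 -0.29  0.06]
```

```bash
python3 -m jog '[[[0,0,0.12,0,0]]]' 40;python3 st.py
```

```text
t: 10.25
tool_pos: [0.6284, 0.0749, 0.1172]
orientation: [0.534, 0.48, -0.45, -0.531]
contact_force: [2.2, 4.1, -5.2]
finger_gap: 0.158
t 10.25 z 0.1172 F [ 2.2  4.1 -5.2] Fy_bed 4.34 travel -0.0925 lat 0.0001 gap 0.158 tq [-0.11 -0.28  0.06]
```

```bash
python3 -m jog '[[[0,0,0.1,0,0]]]' 40;python3 st.py
```

```text
t: 10.38
tool_pos: [0.6284, 0.0749, 0.1162]
orientation: [0.534, 0.48, -0.45, -0.531]
contact_force: [3.4, 4.7, -5.3]
finger_gap: 0.156
t 10.375 z 0.1162 F [ 3.4  4.7 -5.3] Fy_bed 5.15 travel -0.0925 lat 0.0001 gap 0.156 tq [-0.09 -0.25  0.  ]
```

```bash
python3 -m jog '[[[0,0,0.1,0,0]]]' 40;python3 st.py
```

```text
t: 10.5
tool_pos: [0.6284, 0.0749, 0.1152]
orientation: [0.534, 0.48, -0.45, -0.531]
contact_force: [3.5, 3.9, -5.2]
finger_gap: 0.16
t 10.5 z 0.1152 F [ 3.5  3.9 -5.2] Fy_bed 4.34 travel -0.0924 lat 0.0001 gap 0.16 tq [-0.13 -0.3   0.06]
```

```bash
python3 -m jog '[[[0,0,0.2,0,0],[0,0,0.15,0,0]]]' 40;python3 st.py
```

```text
t: 10.75
tool_pos: [0.6284, 0.0749, 0.1116]
orientation: [0.534, 0.48, -0.45, -0.531]
contact_force: [3.1, 2.5, -4.2]
finger_gap: 0.157
t 10.75 z 0.1116 F [ 3.1  2.5 -4.2] Fy_bed 2.94 travel -0.0924 lat 0.0001 gap 0.157 tq [-0.12 -0.24 -0.01]
```

```bash
python3 -m jog '[[[0,0,0.1,0,0]]]' 40;python3 st.py
```

```text
t: 10.88
tool_pos: [0.6284, 0.0749, 0.1106]
orientation: [0.534, 0.48, -0.45, -0.531]
contact_force: [2.6, 3.3, -4.9]
finger_gap: 0.158
t 10.875 z 0.1106 F [ 2.6  3.3 -4.9] Fy_bed 3.59 travel -0.0924 lat 0.0001 gap 0.158 tq [-0.07 -0.29 -0.01]
```

```bash
python3 -m jog '[[[0,0,0.1,0,0]]]' 40;python3 st.py;python3 -m jog '[[[0,0,0.05,0,0]]]' 40;python3 st.py
```

```text
t: 11.0
tool_pos: [0.6284, 0.0749, 0.1096]
orientation: [0.534, 0.48, -0.45, -0.531]
contact_force: [2.4, 4.1, -4.0]
finger_gap: 0.154
t 11.0 z 0.1096 F [ 2.4  4.1 -4. ] Fy_bed 4.43 travel -0.0924 lat 0.0001 gap 0.154 tq [-0.08 -0.26  0.01]
t: 11.12
tool_pos: [0.6284, 0.0749, 0.109]
orientation: [0.534, 0.48, -0.45, -0.531]
contact_force: [3.2, 3.1, -4.4]
finger_gap: 0.155
t 11.125 z 0.109 F [ 3.2  3.1 -4.4] Fy_bed 3.52 travel -0.0925 lat 0.0001 gap 0.155 tq [-0.12 -0.2   0.04]
```

```bash
python3 -m jog '[[[0.2,0,0,0,0],[0.28,0,0,0,0],[0.28,0,0,0,0]]]' 20;python3 st.py; python3 -m jog '[[[0.28,0,0,0,0],[0.12,0,0,0,0],[0.12,0,0,0,0]]]' 20; python3 st.py
```

```text
t: 11.5
tool_pos: [0.6278, 0.0733, 0.1105]
orientation: [0.534, 0.479, -0.451, -0.531]
contact_force: [-0.6, 0.3, 0.6]
finger_gap: 0.282
t 11.5 z 0.1105 F [-0.6  0.3  0.6] Fy_bed 0.24 travel -0.0941 lat -0.0002 gap 0.282 tq [-0.01 -0.04  0.03]
t: 11.88
tool_pos: [0.6281, 0.075, 0.1111]
orientation: [0.534, 0.48, -0.45, -0.532]
contact_force: [-0.0, -0.6, -1.2]
finger_gap: 0.162
t 11.875 z 0.1111 F [-0.  -0.6 -1.2] Fy_bed -0.63 travel -0.0923 lat -0.0002 gap 0.162 tq [-0.46  0.03 -0.05]
```

I have regripped lightly. The carriage stayed at 92.3 mm. Now a light pull back to confirm the latch has caught.

```bash
python3 -m jog '[[[0.1,0.08,0,0,0]]]' 20;python3 st.py;python3 -m jog '[[[0.1,0.1,0,0,0]]]' 20; python3 st.py
```

```text
t: 12.0
tool_pos: [0.6281, 0.0751, 0.1111]
orientation: [0.534, 0.48, -0.45, -0.531]
contact_force: [0.5, -1.9, -0.2]
finger_gap: 0.16
t 12.0 z 0.1111 F [ 0.5 -1.9 -0.2] Fy_bed -1.78 travel -0.0923 lat -0.0002 gap 0.16 tq [-0.73  0.07 -0.  ]
t: 12.12
tool_pos: [0.6281, 0.0752, 0.1111]
orientation: [0.534, 0.479, -0.451, -0.531]
contact_force: [0.3, -4.1, -0.3]
finger_gap: 0.164
t 12.125 z 0.1111 F [ 0.3 -4.1 -0.3] Fy_bed -3.98 travel -0.0922 lat -0.0002 gap 0.164 tq [-0.64  0.07 -0.01]
```

```bash
python3 -m jog '[[[0.1,0.1,0,0,0]]]' 20;python3 st.py
```

```text
t: 12.25
tool_pos: [0.6282, 0.0756, 0.1111]
orientation: [0.534, 0.479, -0.451, -0.531]
contact_force: [-0.3, -1.5, 0.8]
finger_gap: 0.162
t 12.25 z 0.1111 F [-0.3 -1.5  0.8] Fy_bed -1.53 travel -0.0917 lat -0.0002 gap 0.162 tq [-0.57  0.15 -0.01]
```

```bash
python3 -m jog '[[[0.1,0.1,0,0,0]]]' 20;python3 st.py
```

```text
t: 12.38
tool_pos: [0.6283, 0.0763, 0.1111]
orientation: [0.534, 0.479, -0.451, -0.53]
contact_force: [-0.3, -2.7, -0.7]
finger_gap: 0.159
t 12.375 z 0.1111 F [-0.3 -2.7 -0.7] Fy_bed -2.73 travel -0.091 lat -0.0002 gap 0.159 tq [-0.58  0.08  0.01]
```

```bash
python3 -m jog '[[[0.1,0.1,0,0,0]]]' 20;python3 st.py
```

```text
t: 12.5
tool_pos: [0.6284, 0.077, 0.1111]
orientation: [0.535, 0.479, -0.451, -0.53]
contact_force: [-0.8, -4.3, 0.6]
finger_gap: 0.159
t 12.5 z 0.1111 F [-0.8 -4.3  0.6] Fy_bed -4.32 travel -0.0903 lat -0.0002 gap 0.159 tq [-0.91  0.1  -0.02]
```

```bash
python3 -m jog '[[[0.1,0.1,0,0,0]]]' 20;python3 st.py
```

```text
t: 12.62
tool_pos: [0.6284, 0.0771, 0.1111]
orientation: [0.535, 0.478, -0.452, -0.53]
contact_force: [-0.5, -6.1, 0.6]
finger_gap: 0.16
t 12.625 z 0.1111 F [-0.5 -6.1  0.6] Fy_bed -6.11 travel -0.0903 lat -0.0002 gap 0.16 tq [-1.27  0.18 -0.04]
```

It is locked: it stalls after 2 mm of notch play at 6 N. I take up the play towards the block again, then let go.

```bash
python3 -m jog '[[[0.1,-0.1,0,0,0],[0.1,-0.1,0,0,0],[0.1,-0.1,0,0,0]]]' 20;python3 st.py
```

```text
t: 13.0
tool_pos: [0.6284, 0.0768, 0.1111]
orientation: [0.534, 0.48, -0.45, -0.531]
contact_force: [0.5, 2.1, -0.9]
finger_gap: 0.158
t 13.0 z 0.1111 F [ 0.5  2.1 -0.9] Fy_bed 2.17 travel -0.0905 lat -0.0002 gap 0.158 tq [-0.03 -0.09  0.09]
```

```bash
python3 -m jog '[[[0.1,-0.12,0,0,0],[0.1,-0.12,0,0,0]]]' 20;python3 st.py
```

```text
t: 13.25
tool_pos: [0.6282, 0.0754, 0.1111]
orientation: [0.534, 0.48, -0.45, -0.532]
contact_force: [-0.2, 1.8, -0.3]
finger_gap: 0.158
t 13.25 z 0.1111 F [-0.2  1.8 -0.3] Fy_bed 1.76 travel -0.092 lat -0.0002 gap 0.158 tq [-0.03 -0.01  0.  ]
```

Good: 92.0 mm. I release, rise and look.

```bash
python3 -m jog '[[[0.2,0,0,0,0],[0.35,0,0,0,0],[0.5,0,0,0,0],[0.5,0,-3,0,0],[0.5,0,-5,0,0],[0.5,0,-5,0,0],[0.5,0,-4,4,0],[0.5,0,0,6,0],[0.5,0,0,4,0],[0.5,0,0,0,0]]]' 20;python3 st.py; python3 look.py w6.png
```

```text
t: 14.5
tool_pos: [0.4804, 0.0887, 0.2822]
orientation: [0.535, 0.479, -0.449, -0.532]
contact_force: [0.2, 0.2, 1.1]
finger_gap: 0.5
t 14.5 z 0.2822 F [0.2 0.2 1.1] Fy_bed 0.19 travel -0.0986 lat -0.1484 gap 0.5 tq [-0.02 -0.03  0.02]
14.5 [0.4804 0.0887 0.2822] xaxis [0.137 0.99  0.029] F [0.2 0.2 1.1] 0.4997284196061077
bar_grip [([251.0, 258.0, 14.0, 88.0], 0.67)]
block [([116.0, 122.0, 107.0, 119.0], 0.97), ([497.0, 185.0, 15.0, 25.0], 0.73)]
stop_face [([82.0, 123.0, 56.0, 131.0], 0.65)]
plate_face [([217.0, 124.0, 71.0, 225.0], 0.59)]
```

View pics/w6.png

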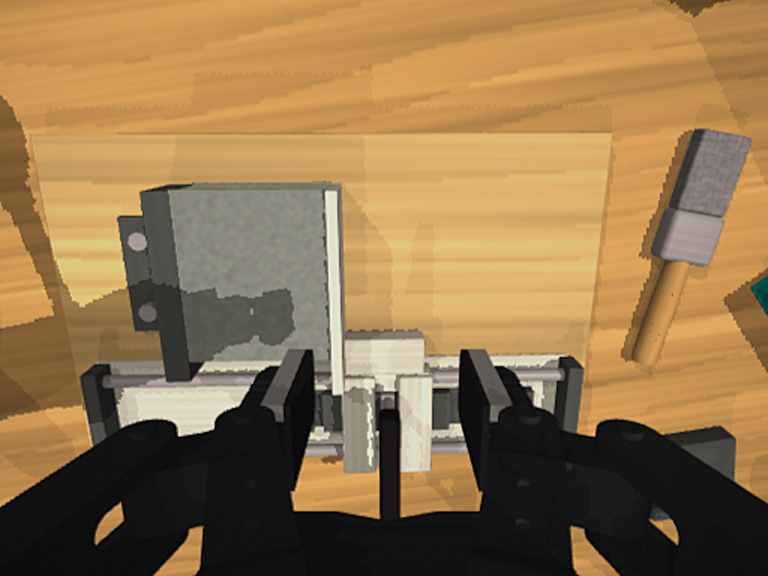

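The block (165-325, 185-365) is square against the stop on the left and the plate on the right. The carriage is latched, the hand is clear, and the brush and weight are still in their places. I hand in.

```bash
python3 -c "
from workcell import order; print(order.close_job())"
```

```text
the job is handed in; nothing more can be done
None
```

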